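Change gear on the pipe threader's H-gate

TASK

Change gear on the pipe threading machine: push its ball-topped lever out of the slot it stands in, across the middle channel of the H-gate to the other side, and fully home in the slot marked by the larger of the two ring badges, without running it into any other slot on the way. Push gently with the fingertips and do not grip the lever. Leave the loose things on the bench and on the machine where they are, and finish with the hand clear of everything.

Things in the scene. Friction and masses are not known exactly. Their poses are not given: they have to be found in the camera images.
- threader: fixed pipe threading machine, place and yaw vary: grey gearbox 200 mm (x) by 320 mm (y), top at 126 mm. Origin on the bench under the gate's centre; x points from the side facing the robot to the far side, y left, z up. Red motor behind it (x 94 to 216 mm, top at 136 mm); chuck and clamped pipe stand out to the right (y to -340 mm, top at 137 mm).
- gate: aluminium H-gate plate on the gearbox, 192 (x) by 150 mm, top 140 mm above the bench; origin at its centre, 7 mm below its top, axes as the machine's. Two slots left (y +), two right (y -), one near (x -) and one far (x +) on each side, joined by a middle channel along y. The lever starts in the near left slot. Marks: bar (near left), square (far left), rings on the right.
- lever: gate lever: black ball knob 34 mm in diameter on a 12 mm steel stem, z up the stem; origin at the ball's centre, when upright 205 mm above the bench over the gate's centre. It tips about a pivot 185 mm below. Home in a slot the ball is about 42 mm (x) and 43 mm (y) from the gate's centre, 10 mm lower. It stays where left; 2 to 3 N at the ball moves it, more if pushed fast.
- shift (a joint): fore-and-aft angle of the lever, rad: 0 upright in the middle channel, -0.235 fully home in a near slot, +0.235 fully home in a far slot (ball moves about 1.85 mm per 0.01 rad along the machine's x). The lever can cross from side to side only while this is within about 0.04 of 0.
- cross (a joint): side-to-side angle of the lever, rad: +0.235 against the end of the channel on the left, -0.235 against the end on the right (ball moves about 1.85 mm per 0.01 rad along the machine's y). It can enter the left or right slots only while within about 0.03 of that end.
- badge_big: larger ring badge, flat steel ring 34 mm outside, 22 mm inside, 5 mm high, fixed on the gate plate just beyond the outer end of the right near or right far slot (it varies which); the slot it stands at is the target. Origin: centre of its underside, 66 mm from the gate's centre along the machine's x and 34 mm to the right
- badge_small: smaller ring badge, flat steel ring 18 mm outside, 8 mm inside, 5 mm high, at the other right-hand slot, placed likewise
- coupling: loose steel pipe coupling, ring 38 mm diameter, 30 mm tall, standing on top of the gearbox to the left of the gate; origin centre of its underside
- end_cap: loose brass cap, 32 mm diameter, 22 mm tall, standing on top of the gearbox to the right of the gate; origin centre of its underside
- elbow: loose copper pipe elbow on the bench in front of the chuck, legs 47 mm, 36 mm high; origin under the bend
- screwdriver: loose screwdriver lying on the bench left of the machine
- tape_roll: loose grey roll of tape lying flat on the bench in front of the machine, 90 mm diameter, 25 mm high
- spray_can: loose blue can standing on the bench, 56 mm diameter, 150 mm tall, left of the machine

How it is judged (in metres and radians):
On the way, in this order (a step that is already met when the one before it is completed fails the run):
1. the lever is out of its slot, in the middle channel (value of joint shift between -0.08 and 0.08 rad), for 0.1 s.
2. the lever is across at the right-hand end of the channel (value of joint cross below -0.18 rad and value of joint shift between -0.12 and 0.12 rad), for 0.05 s.
At the end, for the whole second after the job is handed in: The lever rests in the right-hand slot where the larger ring badge stands, its fore-and-aft angle at least 0.2 rad towards that badge (fully home is 0.235) and its side-to-side angle beyond 0.18 rad to the right (value of joint cross below -0.18 rad and ((x of badge_big in the frame of threader above 0 m and value of joint shift above 0.2 rad) or (x of badge_big in the frame of threader below 0 m and value of joint shift below -0.2 rad)) and velocity of joint shift between -0.05 and 0.05 rad/s); the robot touches nothing.
It fails at once if the lever is run into the far left slot (value of joint cross above 0.1 rad and value of joint shift above 0.15 rad).
It fails at once if the lever is run into the slot of the smaller ring (value of joint cross below -0.1 rad and ((x of badge_big in the frame of threader above 0 m and value of joint shift below -0.15 rad) or (x of badge_big in the frame of threader below 0 m and value of joint shift above 0.15 rad))).
It fails at once if the lever is gripped or pushed hard (more than 35 N) (contact force between the fingers and lever above 35 N).
It fails at once if a loose thing is moved more than 25 mm or lifted (distance of any of coupling, end_cap, elbow, screwdriver, tape_roll, spray_can from where it was at the start of the episode above 0.025 m).
It also fails if it takes over 48 s, if anything falls off the work surface, if the arm or the gripper's body presses on something with over 40 N, if the wrist force passes 120 N, or if a joint passes its speed limit or range.

ROBOT

A 6-joint arm with a two-finger parallel gripper is mounted at the origin on the work surface. World frame = base frame: x ahead of the robot, y to its left, z up, the work surface at z = 0. Lengths are in mm, angles in rad, forces in N, time in s.
With the tool pointing down it reaches from about 300 to 775 mm from the base axis. Payload 14.6 kg.
Tool frame: the origin (TCP) lies between the finger pads; the fingertips stand 19 mm ahead of it and the grasp point (between the pads) is the TCP; x points along the fingers, y is the direction in which the jaws open and shut, and the axes are right-handed (so a half turn about x gives the same grasp; the last joint's range is limited). The gripper opens to 94 mm and grips with 3 to 60 N. Pads are 16 mm wide; open, the fingers measure 119 mm over their backs; the gripper's body (75 mm by 177 mm) begins 78 mm behind the grasp point.
Start: joints at [1.236, 0.3, 1.521, -0, 1.321, -0.067], TCP at [145.533, 530.386, 224.446] pointing down, gripper open.
Joint ranges: [-3.03, 3.03], [-0.79, 2.21], [0.23, 2.52], [-1.04, 4.18], [0, 3.07], [-2.55, 2.55]. Speed limits (rad/s): [2.22, 2.22, 2.57, 3.14, 3.14, 3.14].

INTERFACE

Orientations are given as [roll, pitch, yaw] about the fixed x, y, z axes, in that order (R = Rz(yaw) Ry(pitch) Rx(roll)).
In Python, from cell import manip gives the robot as it stands.
- The arm moves only by the tool jog_arm, never from a script. Its argument "series" is one flat list of numbers, 7 for each row, row after row: the turn, a rotation vector about the world's x, y, z in rad, then the shift along the world's x, y, z in m, then the opening, from -1 (shut) to 1 (fully open). A call has 1 to 20 rows; each row is the pose to reach, as a shift and turn from the pose commanded when the call began; what a row does not reach only later rows make up. A row lasts 1/8 s, in which the tool goes at most 62.5 mm and 10.7 degrees, less where a joint would pass 70% of its speed; a pose out of reach is approached as far as the arm can. A call with a gripper value outside its range is refused whole. The fingers move at their own pace and stop on an object; "squeeze" is the grip in N (left out, the last holds). Time passes only in rows, so rows that repeat a pose let the fingers close. It gives the time, the measured TCP pose, the force and the opening at its end, in the units of the state.
- manip.read_state(): the state, without advancing time (a new reading comes with each control period).
- manip.camera(name): name is "scene" or "top"; returns a dict with "color" (384x512x3 uint8, blue, green, red), "range_z" (384x512 float32, mm along the optical axis (not along the pixel's ray), 0 where there is no reading), "fx", "fy", "cx", "cy" (pixels), "pose" (4x4, takes a point from camera to world coordinates). Camera axes: x right, y down, z forward; pixel columns grow to the right and rows downward; lengths in mm; the calibration is good to about 2 mm. A picture is of the moment at which its call begins.
- manip.sign_off(): hands the job in, once; it reports no verdict.
The state is a dict: "clock": time; "joints": joint angles; "qd": joint speeds; "effort": joint torques, N m; "eef_pos": TCP position; "eef_rot": TCP orientation; "wrist_force": force on the tool from outside, world axes, zero at the start; "moment": the same for the moment, N m; "finger_gap": finger opening in mm.
Only numpy, scipy, OpenCV 4.12 (cv2) and the standard library are available. Lean on these libraries where they do the work, as an engineer would, in place of code of your own. Each camera call takes 0.05 s, during which the arm holds its last target.

## Working session

There is one attempt and no reset: what is moved stays moved. The work goes in short steps, Python scripts to look and compute and a tool call to move; the robot and the scene stay as the last step left them, time stands still between calls to the robot, and variables do not carry over. Pictures are saved under pics/ and viewed, and the job is handed in when it is done.

Besides the shell and the picture viewer there is one more tool, called after "Call:" as a command line: name --argument value ..., lists and objects as JSON in quotes. jog_arm: Moves the arm, as the interface text tells. Its arguments: {"type":"object","properties":{"series":{"type":"array","items":{"type":"number"}},"squeeze":{"type":"number"}},"required":["series"]}

```bash
mkdir -p pics; ls; python3 - <<'E'
from cell import manip
import cv2,numpy as np
s=manip.read_state();print(s)
for n in("scene","top"):
    c=manip.camera(n);cv2.imwrite(f"pics/{n}0.png",c["color"]);np.savez(f"{n}0.npz",**c)
    print(n,c["fx"],c["cx"],c["cy"],np.round(c["pose"],3).tolist())
E
```

```text
pics
{'clock': 0.0, 'joints': array([ 1.23644139e+00,  3.00454249e-01,  1.52160122e+00,  2.84900836e-05,
        1.32071099e+00, -6.66133712e-02]), 'qd': array([ 0.00017771, -0.00161409, -0.00042893, -0.00332631, -0.00073353,
        0.00010388]), 'effort': array([-3.80576123e-03, -5.31789351e+01, -3.52742457e+01,  7.06650387e-02,
        2.43756064e-02, -1.08206891e-04]), 'eef_pos': array([145.42522965, 530.16486354, 223.88704526]), 'eef_rot': array([-1.6609148 ,  1.5696222 , -1.92866343]), 'wrist_force': array([0.44874924, 0.14103698, 0.51103292]), 'moment': array([-0.0576048 , -0.00147036,  0.01189061]), 'finger_gap': 94.1917009754097}
scene 403.1390807304388 251.31369864176185 198.36323429225033 [[0.833, 0.403, -0.379, 882.468], [0.553, -0.588, 0.59, -457.573], [0.015, -0.701, -0.713, 744.872], [0.0, 0.0, 0.0, 1.0]]
top 395.4442614729817 260.80019141418234 197.41215553128586 [[-0.022, -0.993, 0.118, 456.884], [-0.999, 0.019, -0.033, 73.26], [0.031, -0.119, -0.992, 991.625], [0.0, 0.0, 0.0, 1.0]]
```

View pics/scene0.png

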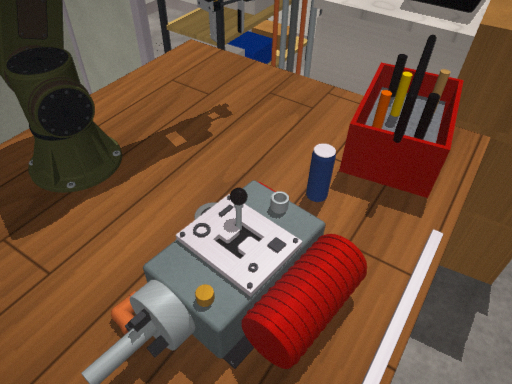

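View pics/top0.png

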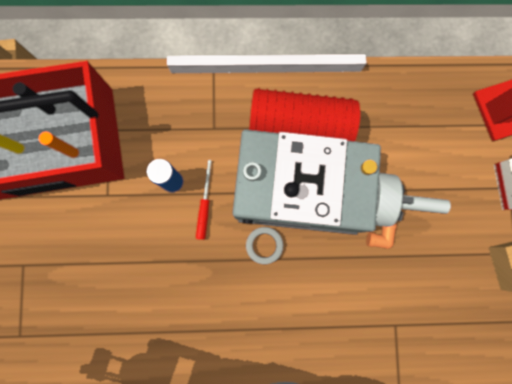

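The top view shows the lever ball near (291,190), a large ring at about (322,210) on the near right, and a small one further out on the far right. I'll zoom in to confirm this and measure the positions.

```bash
python3 - <<'E'
import cv2
a=cv2.imread("pics/top0.png")[115:240,225:395];cv2.imwrite("pics/topz.png",cv2.resize(a,None,fx=4.5,fy=4.5,interpolation=cv2.INTER_CUBIC))
a=cv2.imread("pics/scene0.png")[175:300,165:330];cv2.imwrite("pics/scz.png",cv2.resize(a,None,fx=4.5,fy=4.5,interpolation=cv2.INTER_CUBIC))
E
```

```text
(no output)
```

View pics/topz.png

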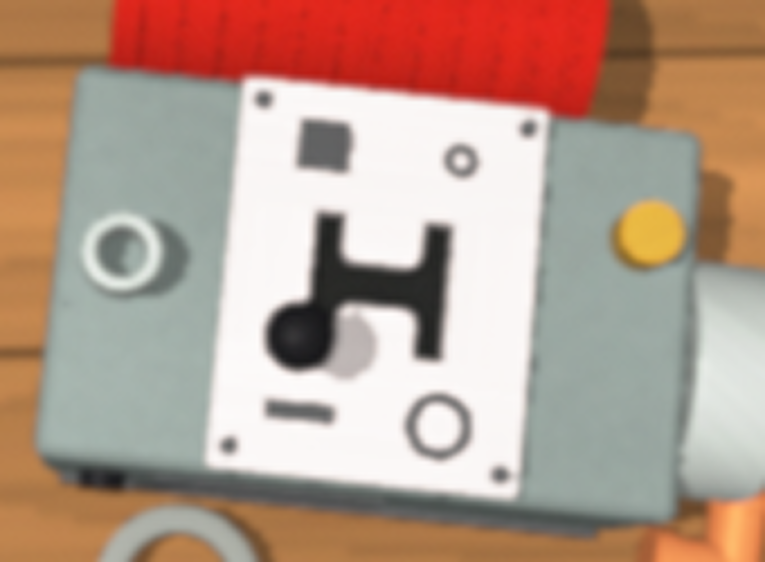

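View pics/scz.png

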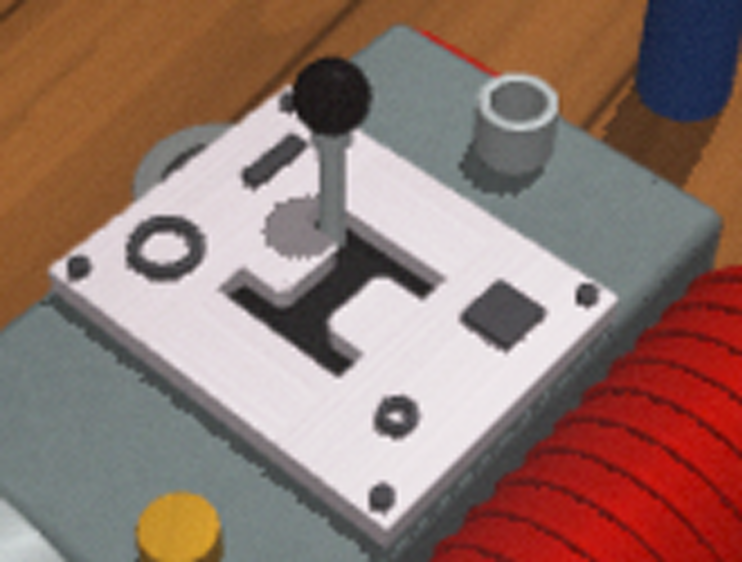

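The large ring (crop 438,427) is at the near right, and the small one (461,160) is at the far right, so the target is the near right slot. Next I'll measure the gate pose from the plate corners and the badges.

```bash
cat > h.py <<'E'
import numpy as np
def ray(c,u,v,z):
    d=np.array([(u-c["cx"])/c["fx"],(v-c["cy"])/c["fy"],1]);P=c["pose"]
    w=P[:3,:3]@d;o=P[:3,3];return o+w*(z-o[2])/w[2]
def dep(c,u,v,):
    D=c["range_z"][int(round(v)),int(round(u))];P=c["pose"]
    return (P@np.array([(u-c["cx"])/c["fx"]*D,(v-c["cy"])/c["fy"]*D,D,1]))[:3]
E
python3 - <<'E'
import numpy as np
from h import *
def go(nm,x0,y0,model,img,s=4.5):
    c=dict(np.load(nm));W=[]
    for (a,b),m in zip(img,model):
        u,v=x0+(a+.5)/s-.5,y0+(b+.5)/s-.5
        W.append(ray(c,u,v,m[2])[:2]); 
    W=np.array(W);M=np.array(model)[:,:2]
    mc,wc=M.mean(0),W.mean(0);A=(M-mc);B=(W-wc)
    th=np.arctan2((A[:,0]*B[:,1]-A[:,1]*B[:,0]).sum(),(A*B).sum())
    R=np.array([[np.cos(th),-np.sin(th)],[np.sin(th),np.cos(th)]]);o=wc-R@mc
    print(nm,o,th,np.round(W-(M@R.T+o),1).tolist());return c,o,R
c,o,R=go("top0.npz",225,115,[(96,75,140),(96,-75,140),(-96,-75,140),(-96,75,140),(-66,-34,145),(66,-34,145)],[(245,76),(549,107),(517,497),(206,466),(438,427),(461,160)])
def pt(c,x0,y0,a,b): return x0+(a+.5)/4.5-.5,y0+(b+.5)/4.5-.5
u,v=pt(c,225,115,301,335);p=ray(c,u,v,195);print("ball",p,R.T@(p[:2]-o),"depth",dep(c,u,v))
u,v=pt(c,225,115,380,200);print("plate z",dep(c,u,v))
for n,a,b,z in(("coup",123,254,156),("cap",649,234,148)):
    u,v=pt(c,225,115,a,b);p=ray(c,u,v,z);print(n,p,R.T@(p[:2]-o))
# scene: far-left corner(615,297) far-right(385,545) near right(50,272)
c2,o2,R2=go("scene0.npz",165,175,[(96,75,140),(96,-75,140),(-96,-75,140),(-66,-34,145),(66,-34,145)],[(617,297),(387,538),(50,271),(165,246),(397,415)])
u,v=pt(c2,165,175,332,97);p=ray(c2,u,v,195);print("ball",p,R2.T@(p[:2]-o2),dep(c2,u,v))
E
```

```text
top0.npz [599.38719644 -61.52982312] -0.12510686831270176 [[0.7, 0.2], [1.6, -1.1], [0.1, -0.3], [-0.7, 0.3], [-0.7, 0.6], [-1.0, 0.4]]
ball [567.74026252 -16.32920207 195.        ] [-37.03976034  40.89841957] depth [565.80561763 -14.7657106  208.90259115]
plate z [641.60342639 -63.5673334  139.14838127]
coup [613.67948329  63.11921421 156.        ] [ -1.37321934 125.45822508]
cap [ 620.7706595  -192.89340941  148.        ] [  37.60798621 -127.66864795]
scene0.npz [599.97098791 -60.61916649] -0.12584508927937746 [[-1.3, 1.0], [1.1, -1.8], [0.3, 1.3], [0.1, -0.1], [-0.2, -0.3]]
ball [566.6055949  -12.01207626 195.        ] [-39.20236855  44.03490628] [573.85442763 -22.23740304 207.61919407]
```

```bash
cat >> h.py <<'E'
o=np.array([599.6,-61.2]);th=-0.1255
Rm=np.array([[np.cos(th),-np.sin(th)],[np.sin(th),np.cos(th)]])
def w(x,y): return np.round(Rm@np.array([x,y])+o,1)
def m(p): return np.round(Rm.T@(np.array(p[:2])-o),1)
E
python3 - <<'E'
from h import *
from cell import manip
from scipy.spatial.transform import Rotation as Ro
s=manip.read_state();R=Ro.from_euler('xyz',s["eef_rot"]).as_matrix();print(np.round(R,3))
print("tool y yaw",np.arctan2(R[1,1],R[0,1]),"machine y yaw",np.pi/2+th)
for q in [(-90,43),(0,0),(0,43),(0,85),(0,-43),(45,-43),(-42,-43)]: print(q,w(*q))
E
```

```text
[[-0.     0.265  0.964]
 [-0.001  0.964 -0.265]
 [-1.    -0.001 -0.   ]]
tool y yaw 1.3029704004420235 machine y yaw 1.4452963267948966
(-90, 43) [515.7  -7.3]
(0, 0) [599.6 -61.2]
(0, 43) [605.  -18.5]
(0, 85) [610.2  23.1]
(0, -43) [ 594.2 -103.9]
(45, -43) [ 638.9 -109.5]
(-42, -43) [552.5 -98.6]
```

Call:
jog_arm --series '[0,0,0.01,0.01,-0.015,0.03,-1,0,0,0.02,0.035,-0.05,0.055,-1,0,0,0.04,0.06,-0.09,0.055,-1,0,0,0.05,0.09,-0.13,0.055,-1,0,0,0.06,0.12,-0.175,0.055,-1,0,0,0.07,0.15,-0.22,0.055,-1,0,0,0.08,0.18,-0.265,0.055,-1,0,0,0.09,0.21,-0.31,0.055,-1,0,0,0.1,0.24,-0.35,0.055,-1,0,0,0.11,0.27,-0.395,0.055,-1,0,0,0.12,0.3,-0.44,0.055,-1,0,0,0.13,0.33,-0.48,0.055,-1,0,0,0.142,0.35,-0.51,0.055,-1,0,0,0.142,0.363,-0.53,0.055,-1,0,0,0.142,0.37,-0.5376,0.055,-1,0,0,0.142,0.37,-0.5376,0.055,-1,0,0,0.142,0.37,-0.5376,0.055,-1]' --squeeze 10

```text
clock: 2.22
eef_pos: [515.2, -6.4, 279.5]
eef_rot: [1.872, 1.571, 1.747]
wrist_force: [-0.7, -0.3, -0.3]
finger_gap: 0.4
```

Call:
jog_arm --series '[0,0,0,0,0,-0.02,-1,0,0,0,0,0,-0.045,-1,0,0,0,0,0,-0.065,-1,0,0,0,0,0,-0.076,-1,0,0,0,0,0,-0.076,-1]'

```text
clock: 2.85
eef_pos: [515.3, -6.8, 203.3]
eef_rot: [-3.115, 1.57, 3.042]
wrist_force: [0.2, 0.8, -0.5]
finger_gap: 0.3
```

```bash
python3 - <<'E'
from h import *
from cell import manip
import cv2
s=manip.read_state();print(s["clock"],s["eef_pos"],m(s["eef_pos"]),s["wrist_force"])
c=manip.camera("scene")["color"]
cv2.imwrite("pics/s1.png",cv2.resize(c[140:310,130:330],None,fx=3.5,fy=3.5,interpolation=cv2.INTER_CUBIC))
E
```

```text
2.85 [515.29535346  -6.84765189 203.32350219] [-90.4  43.4] [ 0.22695982  0.78046758 -0.49189696]
```

View pics/s1.png

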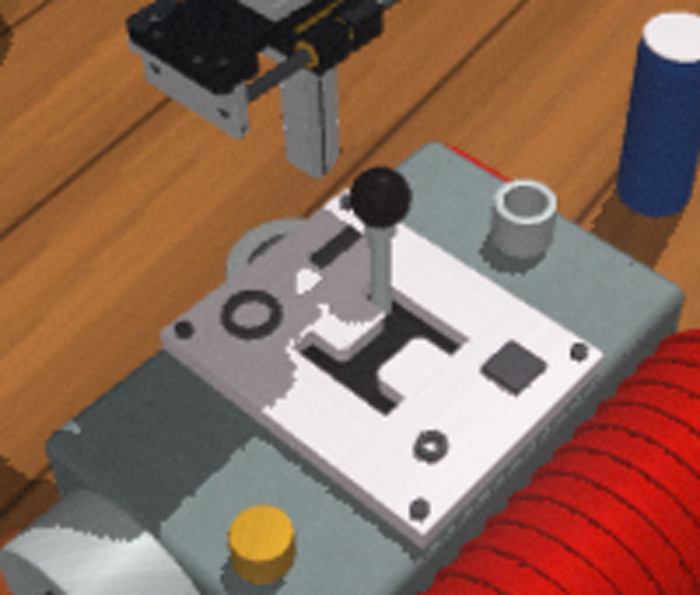

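The fingers are shut, with the tip at (310,170), clear on the near side of the ball (380,197). I'll push gently along +x.

Call:
jog_arm --series '[0,0,0,0.0099,-0.0013,0,-1,0,0,0,0.0179,-0.0023,0,-1,0,0,0,0.0228,-0.0029,0,-1,0,0,0,0.0278,-0.0035,0,-1,0,0,0,0.0327,-0.0041,0,-1,0,0,0,0.0377,-0.0048,0,-1,0,0,0,0.0427,-0.0054,0,-1,0,0,0,0.0476,-0.006,0,-1,0,0,0,0.0526,-0.0066,0,-1,0,0,0,0.0575,-0.0073,0,-1,0,0,0,0.0575,-0.0073,0,-1,0,0,0,0.0575,-0.0073,0,-1]'

```text
clock: 4.4
eef_pos: [573.1, -14.5, 203.3]
eef_rot: [-0.016, 1.571, -0.142]
wrist_force: [0.2, -0.7, 0.4]
finger_gap: 0.5
```

```bash
cat > look.py <<'E'
from h import *
from cell import manip
import cv2,sys
s=manip.read_state();print(s["clock"],s["eef_pos"],m(s["eef_pos"]),s["wrist_force"])
k=sys.argv[1]
c=manip.camera("scene");a=cv2.resize(c["color"][175:300,165:330],None,fx=3.5,fy=3.5,interpolation=cv2.INTER_CUBIC)
cv2.imwrite(f"pics/s{k}.png",a);np.savez(f"s{k}.npz",**c)
E
python3 look.py 2
```

```text
4.4 [573.10555244 -14.53464263 203.28793322] [-32.1  43. ] [ 0.17231889 -0.70458021  0.39479243]
```

View pics/s2.png

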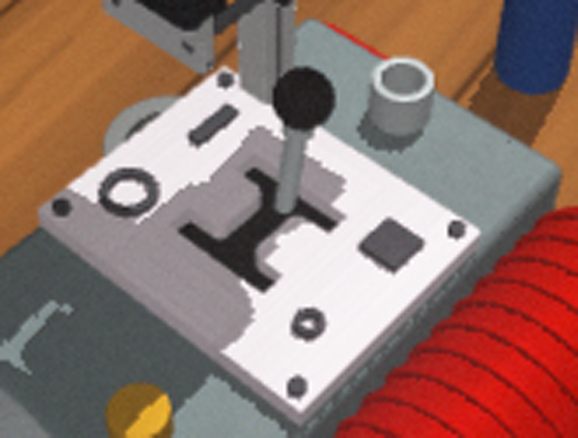

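The ball is at crop (303,99) and has moved up the slot. I'll work out its machine x.

```bash
python3 - <<'E'
from h import *
c=dict(np.load("s2.npz"))
u,v=165+303.5/3.5-.5,175+99.5/3.5-.5
for z in (200,203,205): print(z,m(ray(c,u,v,z)))
E
```

```text
200 [-5.6 43.7]
203 [-3.8 41.5]
205 [-2.5 40. ]
```

The ball is about 7 mm short of centre, and the TCP estimate (-32+25) agrees. I'll push 7 mm more, then back off and move round to the left side.

Call:
jog_arm --series '[0,0,0,0.0035,-0.0004,0,-1,0,0,0,0.0069,-0.0009,0,-1,0,0,0,0.0069,-0.0009,0,-1,0,0,0,0.0069,-0.0009,0,-1,0,0,0,-0.0129,0.0016,0,-1,0,0,0,-0.0173,0.0223,0,-1,0,0,0,-0.0146,0.0442,0,-1,0,0,0,0.0112,0.0409,0,-1,0,0,0,0.037,0.0377,0,-1,0,0,0,0.037,0.0377,0,-1,0,0,0,0.037,0.0377,0,-1]'

```text
clock: 5.82
eef_pos: [609.7, 23.9, 203.2]
eef_rot: [3.071, 1.57, 2.945]
wrist_force: [0.2, 0.2, 0.0]
finger_gap: 0.2
```

```bash
python3 look.py 3
```

```text
5.825 [609.69133845  23.85714181 203.2255777 ] [-0.6 85.7] [0.19188052 0.17880953 0.03299409]
```

View pics/s3.png

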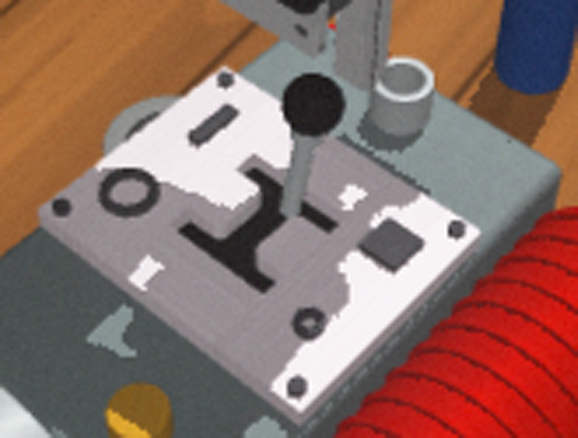

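```bash
python3 - <<'E'
from h import *
c=dict(np.load("s3.npz"))
for a,b in((312,105),(313,104)):
  u,v=165+(a+.5)/3.5-.5,175+(b+.5)/3.5-.5
  print(m(ray(c,u,v,200)))
E
```

```text
[ 0.9 43.5]
[ 0.8 44.5]
```

The ball is at machine (1, 44), centred in the channel. I'll push it across in −y.

Call:
jog_arm --series '[0,0,0,-0.001,-0.0079,0,-1,0,0,0,-0.0016,-0.0129,0,-1,0,0,0,-0.0023,-0.0179,0,-1,0,0,0,-0.0029,-0.0228,0,-1,0,0,0,-0.0035,-0.0278,0,-1,0,0,0,-0.0041,-0.0327,0,-1,0,0,0,-0.0048,-0.0377,0,-1,0,0,0,-0.0054,-0.0427,0,-1,0,0,0,-0.006,-0.0476,0,-1,0,0,0,-0.0066,-0.0526,0,-1,0,0,0,-0.0073,-0.0575,0,-1,0,0,0,-0.0079,-0.0625,0,-1,0,0,0,-0.0085,-0.0675,0,-1,0,0,0,-0.0091,-0.0724,0,-1,0,0,0,-0.0098,-0.0774,0,-1,0,0,0,-0.0104,-0.0823,0,-1,0,0,0,-0.0104,-0.0823,0,-1]'

```text
clock: 8.0
eef_pos: [599.5, -59.5, 203.2]
eef_rot: [-2.875, 1.57, -3.001]
wrist_force: [1.2, 1.6, -0.7]
finger_gap: 0.5
```

```bash
python3 look.py 4
```

```text
8.0 [599.49975111 -59.52404658 203.17005758] [-0.3  1.7] [ 1.20192435  1.59610128 -0.74569166]
```

View pics/s4.png

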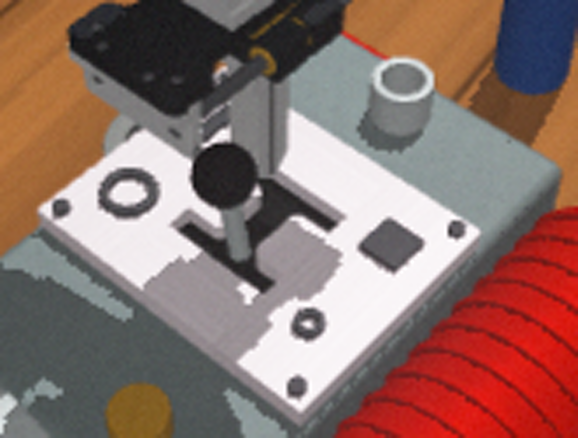

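```bash
python3 - <<'E'
from h import *
c=dict(np.load("s4.npz"))
u,v=165+(224.5)/3.5-.5,175+(176.5)/3.5-.5
for z in(200,202,203):print(m(ray(c,u,v,z)))
E
```

```text
[ -0.2 -24. ]
[  1.  -25.2]
[  1.6 -25.8]
```

The ball is at y≈−26, so about 17 mm remain. I'll push 14 mm more and then creep.

Call:
jog_arm --series '[0,0,0,-0.0005,-0.004,0,-1,0,0,0,-0.001,-0.0079,0,-1,0,0,0,-0.0014,-0.0109,0,-1,0,0,0,-0.0018,-0.0139,0,-1,0,0,0,-0.0018,-0.0139,0,-1]'

```text
clock: 8.68
eef_pos: [597.8, -73.3, 203.5]
eef_rot: [-2.107, 1.571, -2.233]
wrist_force: [-0.1, 1.8, -1.6]
finger_gap: 0.4
```

Call:
jog_arm --series '[0,0,0,-0.0001,-0.001,0,-1,0,0,0,-0.0002,-0.002,0,-1]'

```text
clock: 8.93
eef_pos: [597.6, -75.0, 203.5]
eef_rot: [0.54, 1.571, 0.414]
wrist_force: [0.0, 1.9, -2.9]
finger_gap: 0.2
```

```bash
python3 look.py 5
```

```text
8.925 [597.6391656  -75.00105794 203.46210098] [ -0.2 -13.9] [ 0.01616287  1.94106589 -2.92670262]
```

View pics/s5.png

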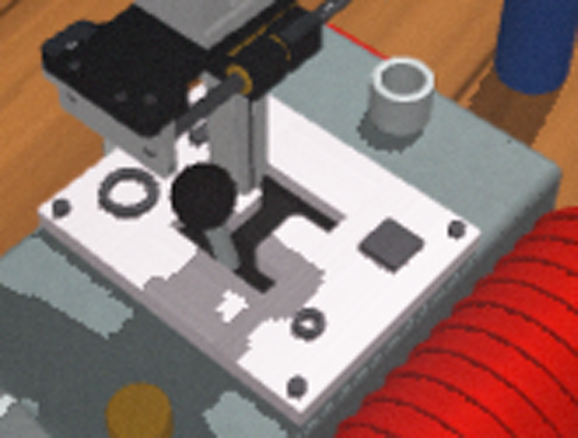

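```bash
python3 - <<'E'
from h import *
c=dict(np.load("s5.npz"))
u,v=165+(204.5)/3.5-.5,175+(197.5)/3.5-.5
for z in(200,202):print(m(ray(c,u,v,z)))
E
```

```text
[  1.8 -40.8]
[  3.  -41.9]
```

Almost at the stop, but there is no force rise yet. I'll creep in 1 mm steps.

Call:
jog_arm --series '[0,0,0,-0.0001,-0.001,0,-1,0,0,0,-0.0001,-0.001,0,-1]'

```text
clock: 9.22
eef_pos: [597.5, -76.0, 203.4]
eef_rot: [1.945, 1.571, 1.819]
wrist_force: [0.7, 2.8, -2.4]
finger_gap: 0.6
```

Call:
jog_arm --series '[0,0,0,-0.0001,-0.001,0,-1,0,0,0,-0.0001,-0.001,0,-1]'

```text
clock: 9.48
eef_pos: [597.4, -76.9, 203.3]
eef_rot: [2.275, 1.57, 2.149]
wrist_force: [0.6, 4.9, -2.4]
finger_gap: 0.8
```

Call:
jog_arm --series '[0,0,0,-0.0001,-0.0007,0,-1,0,0,0,-0.0001,-0.0007,0,-1]'

```text
clock: 9.72
eef_pos: [597.3, -77.5, 203.3]
eef_rot: [2.248, 1.57, 2.122]
wrist_force: [0.7, 6.0, -4.6]
finger_gap: 0.6
```

At the stop (the force is rising to 6 N). Now I'll back off and go round to the far side of the ball.

Call:
jog_arm --series '[0,0,0,0.0019,0.0149,0,-1,0,0,0,0.003,0.0238,0,-1,0,0,0,0.0268,0.0208,0,-1,0,0,0,0.0506,0.0178,0,-1,0,0,0,0.0506,0.0178,0,-1,0,0,0,0.0476,-0.006,0,-1,0,0,0,0.0442,-0.0328,0,-1,0,0,0,0.0442,-0.0328,0,-1,0,0,0,0.0442,-0.0328,0,-1]'

```text
clock: 10.85
eef_pos: [641.2, -110.6, 203.7]
eef_rot: [0.086, 1.571, -0.04]
wrist_force: [0.6, 0.3, 0.2]
finger_gap: 0.7
```

```bash
python3 look.py 6; python3 - <<'E'
from cell import manip
import cv2
a=manip.camera("top")["color"][115:240,225:395];cv2.imwrite("pics/t6.png",cv2.resize(a,None,fx=3.5,fy=3.5))
E
```

```text
10.85 [ 641.22164185 -110.60242201  203.73461795] [ 47.5 -43.8] [0.64105326 0.32595827 0.24078344]
```

View pics/s6.png

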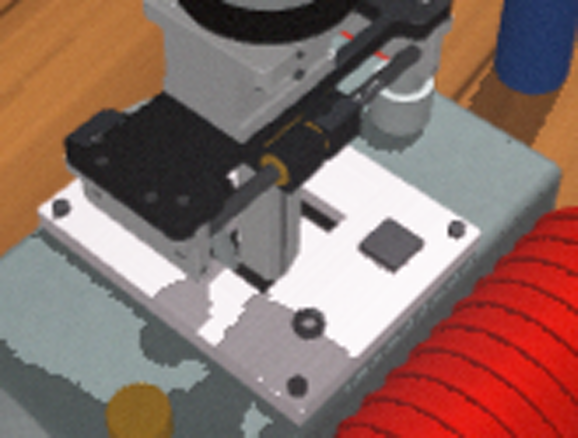

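The finger is on the far side and hides the ball, as expected. Now I'll push towards −x, splitting the move so I can check the force.

Call:
jog_arm --series '[0,0,0,-0.0099,0.0013,0,-1,0,0,0,-0.0179,0.0023,0,-1,0,0,0,-0.0228,0.0029,0,-1,0,0,0,-0.0268,0.0034,0,-1,0,0,0,-0.0308,0.0039,0,-1,0,0,0,-0.0348,0.0044,0,-1]'

```text
clock: 11.7
eef_pos: [606.6, -106.1, 203.6]
eef_rot: [-0.063, 1.57, -0.188]
wrist_force: [3.0, 0.4, 2.1]
finger_gap: 0.4
```

Call:
jog_arm --series '[0,0,0,-0.004,0.0005,0,-1,0,0,0,-0.0079,0.001,0,-1,0,0,0,-0.0119,0.0015,0,-1,0,0,0,-0.0159,0.002,0,-1,0,0,0,-0.0198,0.0025,0,-1,0,0,0,-0.0228,0.0029,0,-1,0,0,0,-0.0228,0.0029,0,-1]'

```text
clock: 12.58
eef_pos: [583.7, -103.2, 203.4]
eef_rot: [-3.023, 1.57, 3.135]
wrist_force: [-0.4, 1.2, -0.4]
finger_gap: 0.5
```

```bash
python3 look.py 7
```

```text
12.575 [ 583.66224746 -103.20719602  203.39142971] [-10.6 -43.7] [-0.37680964  1.2008617  -0.3983582 ]
```

View pics/s7.png

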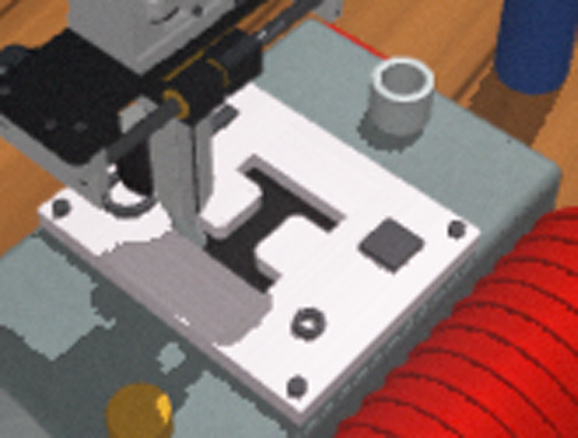

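The ball is now in the right near slot, partly hidden at (135,165). I'll creep to the stop.

Call:
jog_arm --series '[0,0,0,-0.002,0.0003,0,-1,0,0,0,-0.004,0.0005,0,-1,0,0,0,-0.005,0.0006,0,-1]'

```text
clock: 13.0
eef_pos: [578.8, -102.6, 203.4]
eef_rot: [2.14, 1.571, 2.014]
wrist_force: [2.2, 0.6, -1.8]
finger_gap: 0.5
```

Call:
jog_arm --series '[0,0,0,-0.001,0.0001,0,-1,0,0,0,-0.001,0.0001,0,-1]'

```text
clock: 13.25
eef_pos: [577.9, -102.5, 203.5]
eef_rot: [-2.943, 1.571, -3.069]
wrist_force: [2.0, 0.7, -2.6]
finger_gap: 0.6
```

Call:
jog_arm --series '[0,0,0,-0.001,0.0001,0,-1,0,0,0,-0.001,0.0001,0,-1]'

```text
clock: 13.5
eef_pos: [577.0, -102.4, 203.4]
eef_rot: [0.127, 1.571, 0.002]
wrist_force: [3.4, 0.3, -2.9]
finger_gap: 0.4
```

Call:
jog_arm --series '[0,0,0,-0.001,0.0001,0,-1,0,0,0,-0.001,0.0001,0,-1]'

```text
clock: 13.75
eef_pos: [576.0, -102.3, 203.4]
eef_rot: [0.278, 1.571, 0.152]
wrist_force: [5.6, 1.0, -4.0]
finger_gap: 0.1
```

Call:
jog_arm --series '[0,0,0,-0.001,0.0001,0,-1,0,0,0,-0.001,0.0001,0,-1]'

```text
clock: 14.0
eef_pos: [575.1, -102.1, 203.3]
eef_rot: [0.384, 1.57, 0.258]
wrist_force: [5.5, -0.2, -4.9]
finger_gap: 0.6
```

Call:
jog_arm --series '[0,0,0,-0.001,0.0001,0,-1,0,0,0,-0.001,0.0001,0,-1]'

```text
clock: 14.25
eef_pos: [574.2, -102.0, 203.2]
eef_rot: [0.341, 1.57, 0.215]
wrist_force: [7.9, 0.7, -5.7]
finger_gap: 0.4
```

Call:
jog_arm --series '[0,0,0,-0.001,0.0001,0,-1,0,0,0,-0.001,0.0001,0,-1]'

```text
clock: 14.5
eef_pos: [573.3, -101.9, 203.2]
eef_rot: [0.247, 1.57, 0.121]
wrist_force: [9.2, 0.7, -7.0]
finger_gap: 0.2
```

The force is climbing against a stop. I'll back off (+x), rise and look.

Call:
jog_arm --series '[0,0,0,0.01,-0.0013,0,-1,0,0,0,0.03,-0.004,0,-1,0,0,0,0.05,-0.006,0.02,-1,0,0,0,0.06,-0.007,0.06,-1,0,0,0,0.06,0.03,0.11,-1,0,0,0,0.04,0.08,0.13,-1,0,0,0,0.02,0.13,0.13,-1,0,0,0,0,0.18,0.13,-1,0,0,0,-0.02,0.23,0.13,-1,0,0,0,-0.03,0.26,0.13,-1,0,0,0,-0.03,0.26,0.13,-1,0,0,0,-0.03,0.26,0.13,-1]'

```text
clock: 16.0
eef_pos: [543.2, 157.4, 333.5]
eef_rot: [-2.119, 1.57, -2.245]
wrist_force: [0.7, -0.3, 0.1]
finger_gap: 0.4
```

```bash
python3 look.py 8; python3 - <<'E'
from cell import manip
import cv2,numpy as np
c=manip.camera("top");np.savez("t8.npz",**c)
cv2.imwrite("pics/t8.png",cv2.resize(c["color"][115:255,145:455],None,fx=2.5,fy=2.5,interpolation=cv2.INTER_CUBIC))
E
```

```text
16.0 [543.22146846 157.35981467 333.47645842] [-83.3 209.8] [ 0.72217633 -0.28080647  0.06715518]
```

View pics/s8.png

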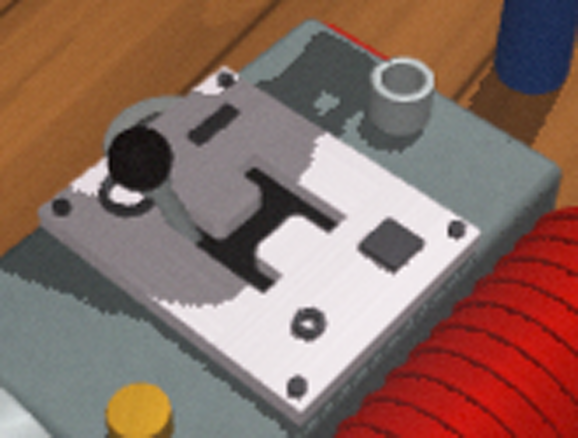

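View pics/t8.png

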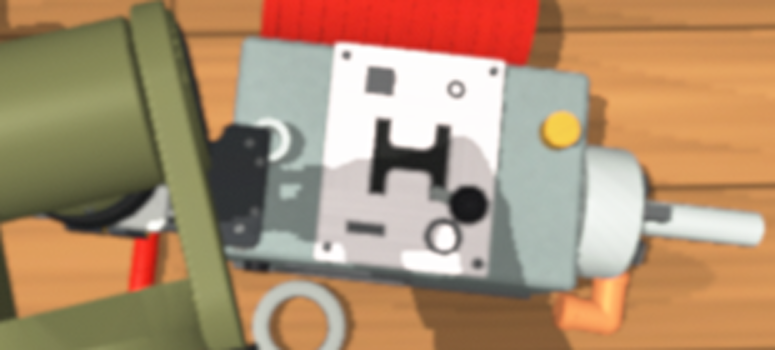

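```bash
python3 - <<'E'
from h import *
c=dict(np.load("s8.npz"))
print(m(ray(c,165+140.5/3.5-.5,175+158.5/3.5-.5,195)))
c=dict(np.load("t8.npz"))
print(m(ray(c,145+468.5/2.5-.5,115+204.5/2.5-.5,195)))
print("cap",m(ray(c,145+561.5/2.5-.5,115+129.5/2.5-.5,148)))
E
```

```text
[-44.2 -40.8]
[-43.2 -43.1]
cap [  38.2 -128.5]
```

The ball sits at (−43 to −44, −41 to −43) in both views, which is fully home. The hand is free and the loose items look unmoved.

```bash
python3 - <<'E'
from cell import manip
print(manip.sign_off())
E
```

```text
the job is handed in; nothing more can be done
None
```

The lever is home in the near right slot, where the larger ring badge stands. I handed the job in at about 16 s; `sign_off` gave no verdict.

- **What I did:** with shut fingertips and no gripping, I pushed the lever out of the near left slot to mid-channel. I then pushed it across to the right-hand stop and back towards the robot into the near right slot. The end-of-move wrist readings peaked at about 12 N, pressing against the end stop.
- **Lever position:** the two cameras put the ball at machine (−44, −41) mm and (−43, −43) mm, against about (−42, −43) for fully home. The roughly 2 mm difference is within calibration error.
- **Loose things:** the end cap measured within 1 mm of where it started. The coupling, elbow and tape roll looked unmoved in the pictures. The spray can was only partly in the last views, and the screwdriver was mostly hidden by the arm. I kept the fingertips above both, but did not measure either at the end.
- **Hand:** the TCP was at z = 333 mm, left of the gate, with the wrist force near zero.
- **Not checked directly:** the ball was hidden by the finger at the start of the last push. There I relied on its position at the stop and the low force readings.

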